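# Sort tagged detector cartridges and cover the reject

## Robot

A 6-joint arm with a two-finger parallel gripper is mounted at the origin on the work surface. World frame = base frame: x ahead of the robot, y to its left, z up, the work surface at z = 0. Lengths are in m, angles in rad, forces in N, time in s.
With the tool pointing down it reaches from about 0.35 to 0.775 m from the base axis. Payload 7.3 kg.
Tool frame: the origin (TCP) lies on the mounting face of the last link; the fingertips stand 178 mm ahead of it and the grasp point (between the pads) lies 159 mm ahead of it (robot.tcp_to_tips is the distance from the TCP to the fingertips, in m); z points along the fingers, y is the direction in which the jaws open and shut (so a half turn about z gives the same grasp; the last joint's range is limited). The gripper opens to 92 mm and grips with 3 to 60 N. Pads are 19 mm wide; open, the fingers measure 130 mm over their backs; the gripper's body (75 mm by 190 mm) begins 47 mm behind the grasp point.
Start: joints at [-1.412, 0.342, 1.524, -0, 1.275, -0.146], TCP at [0.158, -0.501, 0.405] pointing down, gripper open.
Joint ranges: [-2.53, 2.53], [-0.77, 2.02], [0.04, 2.7], [-1, 4.14], [0.28, 2.66], [-3.11, 3.11]. Speed limits (rad/s): [2.57, 2.57, 3.14, 3.14, 3.14, 3.14].

## Interface

Orientations are given as [roll, pitch, yaw] about the fixed x, y, z axes, in that order (R = Rz(yaw) Ry(pitch) Rx(roll)).
In Python, from cell import robot, viewer gives the robot as it stands.
- The arm moves only by the shell command python3 -m creep 'ROWS' [OPENING] [FORCE]. ROWS is JSON, a list that holds one entry, the list of rows, each a list of 6 numbers: the shift along the world's x, y, z in mm, then the turn, a rotation vector about the world's x, y, z in degrees. A call has 1 to 5 rows; each row shifts and turns the pose as measured when the row begins; what a row does not reach is not made up. A row lasts 1/12 s, in which the tool goes at most 41.7 mm and 7.16 degrees, less where a joint would pass 70% of its speed; a pose out of reach is approached as far as the arm can. A call with a gripper value outside its range is refused whole. OPENING is the closure, from -1 (fully open) to 1 (shut), set as the call begins (- or left out, the last holds). The fingers move at their own pace and stop on an object; FORCE is the grip in N (left out, the last holds). Time passes only in rows, so rows that do not move let the fingers close. It gives the time, the measured TCP pose, the force and the opening at its end, in the units of the state.
- robot.observe(): the state, without advancing time (a new reading comes with each control period).
- viewer.read_camera(name): name is "side" or "top"; returns the picture (384x512x3 uint8, blue, green, red); there is no depth.
- viewer.camera_model(name): a dict with "fx", "fy", "cx", "cy" (pixels), "pose" (4x4, takes a point from camera to world coordinates). Camera axes: x right, y up, looking along -z (the intrinsics and any distortion apply to the point x, -y, -z); pixel columns grow to the right and rows downward; lengths in m; the calibration is good to about 2 mm. A picture is of the moment at which its call begins. camera_model takes no time and is no camera call.
- robot.hand_in(): hands the job in, once; it reports no verdict.
The state is a dict: "time": time; "qpos": joint angles; "qvel": joint speeds; "joint_efforts": joint torques, N m; "tool_pos": TCP position; "tool_rot": TCP orientation; "contact_force": force on the tool from outside, world axes, zero at the start; "torque": the same for the moment, N m; "opening": finger opening in m.
Only numpy, scipy, OpenCV 4.12 (cv2) and the standard library are available. Lean on these libraries where they do the work, as an engineer would, in place of code of your own. Each camera call takes 0.05 s, during which the arm holds its last target. There are 200 camera calls.

## Task

Two cartridges lie in the middle of the sorting fixture, one with a green pass tag and one with a red reject tag. Without lifting them, slide each into a nest at the end of the fixture marked with its colour until it is fully home against the back wall, and swing the clear cover fully shut over the reject end, leaving the pass end's cover open. Leave the bottle, the jar and the screwdriver where they are.

Things in the scene. Friction and masses are not known exactly. Their poses are not given: they have to be found in the camera images.
- pass_cartridge: a flat white square detector-cell cartridge, 84 x 84 mm and 30 mm tall, about 0.25 kg, with a GREEN (pass) square tag (34 mm) on its top; starts in the middle of the fixture. Too wide to grip, it slides freely when pushed at a side face. Origin: centre of its underside; z up, x and y square to its side faces
- reject_cartridge: a flat white square detector-cell cartridge, 84 x 84 mm and 30 mm tall, about 0.25 kg, with a RED (reject) square tag (34 mm) on its top; starts in the middle of the fixture. Too wide to grip, it slides freely when pushed at a side face. Origin: centre of its underside; z up, x and y square to its side faces
- fixture: sorting fixture, fixed to the bench: dark base plate 280 (x) by 470 mm (y), 4 mm thick; origin: centre of its underside. Each end (+y left, -y right) has two nests side by side, at x = -65 (near) and +65 mm (far), open to the middle, with a 40 mm wide divider between. A cartridge starts in each of the lanes x = -65 and +65 mm near y = 0, slightly off line and turned: a push along y leads to either end
- pass_mark: green disc, 34 mm across and 3 mm thick, on top of the divider between the two nests of one end: that end is for passed parts. Which end it is changes. Origin: centre of its underside, 36 mm above the bench
- reject_mark: red disc, the same, on the divider of the other end: that end is for rejects
- left_near_nest (a point): point on the fixture's base plate where the centre of a cartridge's underside lies when it is fully home in the near nest at the left end. Nest: 90 mm wide inside, walls to 36 mm above the bench, back wall's inner face 42 mm outward of this point, mouth 48 mm inward; white flared guides, 124 mm wide at 78 mm inward, narrow to the mouth
- left_far_nest (a point): point on the fixture's base plate where the centre of a cartridge's underside lies when it is fully home in the far nest at the left end. Nest: 90 mm wide inside, walls to 36 mm above the bench, back wall's inner face 42 mm outward of this point, mouth 48 mm inward; white flared guides, 124 mm wide at 78 mm inward, narrow to the mouth
- right_near_nest (a point): point on the fixture's base plate where the centre of a cartridge's underside lies when it is fully home in the near nest at the right end. Nest: 90 mm wide inside, walls to 36 mm above the bench, back wall's inner face 42 mm outward of this point, mouth 48 mm inward; white flared guides, 124 mm wide at 78 mm inward, narrow to the mouth
- right_far_nest (a point): point on the fixture's base plate where the centre of a cartridge's underside lies when it is fully home in the far nest at the right end. Nest: 90 mm wide inside, walls to 36 mm above the bench, back wall's inner face 42 mm outward of this point, mouth 48 mm inward; white flared guides, 124 mm wide at 78 mm inward, narrow to the mouth
- cover_left (a joint): clear cover of the left end, in rad: 0 = shut (level over both nests), 1.57 = upright, at most 2.0; starts open, leaning outward. Panel 250 mm along the fixture's x, 99 mm from hinge to free edge, 4 mm thick, underside 40 mm above the bench when shut. Stiff hinge: it stays where left and needs 1.5 to 3 N at its free edge; push it over from outside, then press it down
- left_hinge (a point): middle of the left cover's hinge line, which runs along the fixture's x on top of the back wall (+224 mm in its y, 40 mm above the bench). A black lip under the cover's free edge (93 mm from the hinge, 18 mm deep) drops in front of the cartridges, 5 mm off one that is home; it lands on top of one that is not
- cover_right (a joint): clear cover of the right end, in rad: 0 = shut (level over both nests), 1.57 = upright, at most 2.0; starts open, leaning outward. Panel 250 mm along the fixture's x, 99 mm from hinge to free edge, 4 mm thick, underside 40 mm above the bench when shut. Stiff hinge: it stays where left and needs 1.5 to 3 N at its free edge; push it over from outside, then press it down
- right_hinge (a point): middle of the right cover's hinge line, which runs along the fixture's x on top of the back wall (-224 mm in its y, 40 mm above the bench). A black lip under the cover's free edge (93 mm from the hinge, 18 mm deep) drops in front of the cartridges, 5 mm off one that is home; it lands on top of one that is not
- amber_bottle: bystander: small amber bottle, 56 mm across, 100 mm tall, beyond the fixture; origin at the centre of its underside
- white_jar: bystander: white jar with orange lid, 60 mm across, 70 mm tall, beyond the fixture; origin at the centre of its underside
- screwdriver: bystander: blue-handled screwdriver lying on the bench to the robot's left of the fixture; origin in its middle, below
Mind the look-alikes: they are no part of the job. Leave any turquoise look-alike of the reject_cartridge alone. What is shaped like the pass_cartridge but turquoise is not meant.

How it is judged:
At the end, for the whole second after the job is handed in: each cartridge rests flat in a nest (either one) at the end whose disc matches its tag, its centre within 7 mm of the home point; the cover at the red end is shut (below 0.08 rad), the cover at the green end is open (above 1.3 rad) (((horizontal distance between pass_cartridge and left_near_nest below 0.007 m and horizontal distance between pass_mark and left_near_nest below 0.1 m and height (world z) of pass_cartridge below 0.012 m) or (horizontal distance between pass_cartridge and left_far_nest below 0.007 m and horizontal distance between pass_mark and left_far_nest below 0.1 m and height (world z) of pass_cartridge below 0.012 m) or (horizontal distance between pass_cartridge and right_near_nest below 0.007 m and horizontal distance between pass_mark and right_near_nest below 0.1 m and height (world z) of pass_cartridge below 0.012 m) or (horizontal distance between pass_cartridge and right_far_nest below 0.007 m and horizontal distance between pass_mark and right_far_nest below 0.1 m and height (world z) of pass_cartridge below 0.012 m)) and ((horizontal distance between reject_cartridge and left_near_nest below 0.007 m and horizontal distance between reject_mark and left_near_nest below 0.1 m and height (world z) of reject_cartridge below 0.012 m) or (horizontal distance between reject_cartridge and left_far_nest below 0.007 m and horizontal distance between reject_mark and left_far_nest below 0.1 m and height (world z) of reject_cartridge below 0.012 m) or (horizontal distance between reject_cartridge and right_near_nest below 0.007 m and horizontal distance between reject_mark and right_near_nest below 0.1 m and height (world z) of reject_cartridge below 0.012 m) or (horizontal distance between reject_cartridge and right_far_nest below 0.007 m and horizontal distance between reject_mark and right_far_nest below 0.1 m and height (world z) of reject_cartridge below 0.012 m)) and ((horizontal distance between reject_mark and left_near_nest below 0.1 m and value of joint cover_left below 0.08 rad and value of joint cover_right above 1.3 rad) or (horizontal distance between reject_mark and right_near_nest below 0.1 m and value of joint cover_right below 0.08 rad and value of joint cover_left above 1.3 rad)) and linear speed of each of pass_cartridge, reject_cartridge below 0.02 m/s); the robot touches nothing.
It fails at once if a cartridge is lifted off the fixture (more than 16 mm) or tipped up (height (world z) of any of pass_cartridge, reject_cartridge above 0.02 m or angle between any of pass_cartridge, reject_cartridge's own z axis and vertical above 0.35 rad).
It fails at once if the bottle, the jar or the screwdriver is moved by more than 25 mm (distance of any of amber_bottle, white_jar, screwdriver from where it was at the start of the episode above 0.025 m).
It also fails if it takes over 72 s, if anything falls off the work surface, if the arm or the gripper's body presses on something with over 40 N, if the wrist force passes 120 N, or if a joint passes its speed limit or range.

## Working session

There is one attempt and no reset: what is moved stays moved. The work goes in short steps, Python scripts to look and compute and a shell command to move; the robot and the scene stay as the last step left them, time stands still between calls to the robot, and variables do not carry over. Pictures are saved under pics/ and viewed, about 8 in all and at most 12, crops included, and the job is handed in when it is done.

```bash
ls; mkdir -p pics
cat > h.py <<'E'
import numpy as np, cv2
from cell import robot, viewer
def ray(name,u,v,z):
    m=viewer.camera_model(name);P=np.array(m['pose'])
    d=P[:3,:3]@np.array([(u-m['cx'])/m['fx'],-(v-m['cy'])/m['fy'],-1.]);o=P[:3,3]
    return o+d*(z-o[2])/d[2]
def proj(name,p):
    m=viewer.camera_model(name);P=np.array(m['pose'])
    c=P[:3,:3].T@(np.array(p)-P[:3,3]);return m['cx']+m['fx']*c[0]/-c[2], m['cy']-m['fy']*c[1]/-c[2]
E
python3 - <<'E'
from h import *
for n in('top','side'):
    im=viewer.read_camera(n);cv2.imwrite(f'pics/{n}0.png',im)
    m=viewer.camera_model(n);print(n,{k:np.round(v,3).tolist() for k,v in m.items()})
a,b=cv2.imread('pics/top0.png'),cv2.imread('pics/side0.png')
print(robot.observe())
E
```

```text
pics
top {'fx': 346.394, 'fy': 346.394, 'cx': 254.665, 'cy': 192.409, 'pose': [[0.003, 0.992, -0.124, 0.437], [-1.0, 0.001, -0.011, 0.136], [-0.011, 0.124, 0.992, 0.986], [0.0, 0.0, 0.0, 1.0]]}
side {'fx': 441.764, 'fy': 441.764, 'cx': 257.301, 'cy': 192.438, 'pose': [[-0.681, 0.446, -0.581, -0.094], [-0.732, -0.435, 0.524, 0.705], [-0.019, 0.782, 0.623, 0.759], [0.0, 0.0, 0.0, 1.0]]}
{'time': 0.1, 'qpos': array([-1.41202341e+00,  3.42663745e-01,  1.52491338e+00, -4.63161337e-05,
        1.27538322e+00, -1.46008423e-01]), 'qvel': array([ 0.00050493, -0.00178626, -0.00296517, -0.00091458,  0.00086887,
       -0.00193585]), 'joint_efforts': array([ 1.56136739e-03, -4.32005060e+01, -2.44694495e+01,  7.19231553e-02,
        5.26040001e-02, -5.42942587e-05]), 'tool_pos': array([ 0.15753717, -0.50068648,  0.40411156]), 'tool_rot': array([-3.14023307e+00, -1.55165780e-04,  3.04794753e-01]), 'contact_force': array([-0.37945871,  0.3421351 ,  0.47748616]), 'torque': array([0.01913157, 0.02837744, 0.04560253]), 'opening': 0.09169985323461106}
```

View pics/top0.png

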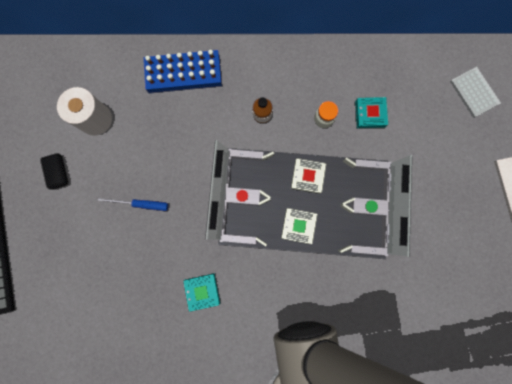

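View pics/side0.png

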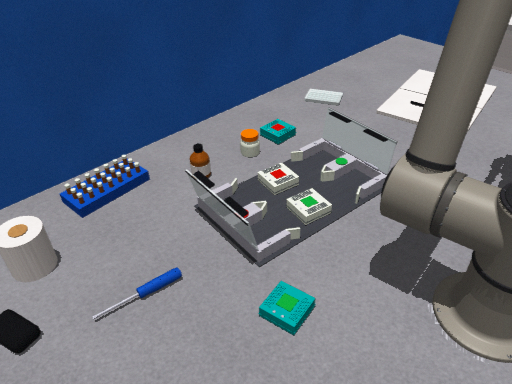

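The top view shows the red mark at (242,196) on the left end and the green mark at (372,206) on the right. The white cartridges are red-tagged at (309,176) in the far lane and green-tagged at (299,226) in the near lane. The turquoise look-alikes at (373,112) and (202,292) aren't part of the job. So red goes +y in the far lane, green goes −y in the near lane, and the left cover gets shut.

```bash
cat >> h.py <<'E'
def meas(im,verbose=True):
    hsv=cv2.cvtColor(im,cv2.COLOR_BGR2HSV);H,S,V=cv2.split(hsv);out={}
    for c,m in(('red',((H<8)|(H>172))&(S>150)&(V>80)),('green',(H>50)&(H<75)&(S>130)&(V>80))):
        n,l,st,ce=cv2.connectedComponentsWithStats(m.astype(np.uint8))
        for i in range(1,n):
            if st[i,4]>60:
                k=cv2.findContours((l==i).astype(np.uint8),0,2)[0][0]
                out[(c,round(ce[i][0]),round(ce[i][1]))]=(ce[i],st[i,4],cv2.minAreaRect(k))
    return out
E
python3 - <<'E'
from h import *
im=cv2.imread('pics/top0.png')
for k,(c,a,r) in meas(im).items():
    print(k,a,'z39',ray('top',*c,.039).round(4),'z34',ray('top',*c,.034).round(4),np.round(r[1],1),round(r[2],1))
# white cartridge tops: contour angle
g=cv2.cvtColor(im,cv2.COLOR_BGR2HSV)
w=((g[...,1]<60)&(g[...,2]>190)).astype(np.uint8)
for (u,v) in((309,176),(299,226)):
    m=np.zeros_like(w);m[v-22:v+23,u-22:u+23]=w[v-22:v+23,u-22:u+23]
    pts=np.argwhere(m)[:,::-1].astype(np.float32)
    P=np.array([ray('top',*p,.034)[:2]*1000 for p in pts],np.float32)
    r=cv2.minAreaRect(P);print('cart',np.round(r[0],1),np.round(r[1],1),r[2])
crop=cv2.resize(im[130:310,180:430],None,fx=3.2,fy=3.2,interpolation=cv2.INTER_CUBIC);cv2.imwrite('pics/crop0.png',crop)
E
```

```text
('red', 373, 111) 103 z39 [ 0.7896 -0.1869  0.039 ] z34 [ 0.7914 -0.1886  0.034 ] [ 9. 10.] 90.0
('red', 308, 175) 107 z39 [ 0.6046 -0.0023  0.039 ] z34 [ 0.6055 -0.0031  0.034 ] [10.2 10.2] 8.1
('red', 242, 195) 85 z39 [0.5476 0.1822 0.039 ] z34 [0.5482 0.1825 0.034 ] [9. 9.] 90.0
('green', 371, 206) 93 z39 [ 0.5186 -0.1722  0.039 ] z34 [ 0.519  -0.1738  0.034 ] [10. 10.] 90.0
('green', 299, 226) 106 z39 [0.465  0.0249 0.039 ] z34 [0.4652 0.0243 0.034 ] [10.2 10.4] 9.5
('green', 201, 293) 140 z39 [0.2868 0.2894 0.039 ] z34 [0.286  0.2902 0.034 ] [11.9 11.6] 76.0
cart [605.3  -2.8] [81.3 80.6] 80.33148193359375
cart [465.1  25.3] [81.6 80.9] 79.48717498779297
```

View pics/crop0.png

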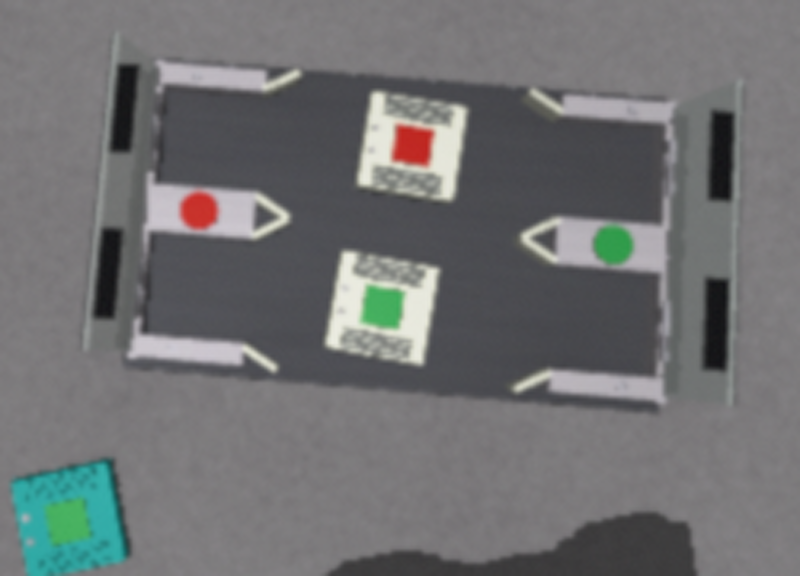

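Fixture estimate from the two marks: centre (533, 5) mm, yaw −4.7°, with marks ±178 mm apart, which matches the expected home y. In the fixture frame, red is at (72.7, −2) and green at (−69, 14), both turned about −5°. The cartridge contours measure about 81 mm against the stated 84 mm. I'm moving above the −y side of the red one, with the jaws along the fixture's x and about 30 mm open.

```bash
python3 -m creep '[[[29.3,28.7,0,0,0,4.5],[29.3,28.7,0,0,0,4.5],[29.3,28.7,0,0,0,4.5],[29.3,28.7,0,0,0,4.5],[29.3,28.7,0,0,0,4.5]]]' 0.35
python3 -m creep '[[[29.3,28.7,0,0,0,4.5],[29.3,28.7,0,0,0,4.5],[29.3,28.7,0,0,0,4.5],[29.3,28.7,0,0,0,4.5],[29.3,28.7,0,0,0,4.5]]]'
python3 -m creep '[[[29.3,28.7,0,0,0,4.5],[29.3,28.7,0,0,0,4.5],[29.3,28.7,0,0,0,4.5],[29.3,28.7,0,0,0,4.5],[0,0,0,0,0,0]]]'
```

```text
time: 0.52
tool_pos: [0.3022, -0.3572, 0.4013]
tool_rot: [-3.138, 0.001, 0.699]
contact_force: [0.9, -0.7, 0.6]
opening: 0.0634
time: 0.93
tool_pos: [0.4493, -0.2091, 0.4004]
tool_rot: [-3.136, 0.001, 1.11]
contact_force: [1.8, -1.9, 0.6]
opening: 0.0312
time: 1.35
tool_pos: [0.57, -0.0858, 0.3985]
tool_rot: [-3.134, -0.001, 1.451]
contact_force: [-1.0, -0.2, -0.6]
opening: 0.0299
```

```bash
python3 -m creep '[[[27,14,-20,0,0,2],[0,0,-40,0,0,0],[0,0,-40,0,0,0],[0,0,-40,0,0,0],[0,0,0,0,0,0]]]'
python3 - <<'E'
from h import *
s=robot.observe();print(s['tool_pos'],s['tool_rot'])
cv2.imwrite('pics/s1.png',viewer.read_camera('side'))
E
```

```text
time: 1.77
tool_pos: [0.5991, -0.0671, 0.2547]
tool_rot: [-3.14, 0.0, 1.494]
contact_force: [-1.5, 0.1, -0.7]
opening: 0.0299
[ 0.59905182 -0.06709852  0.25465078] [-3.13996288e+00  1.75786165e-04  1.49438844e+00]
```

View pics/s1.png

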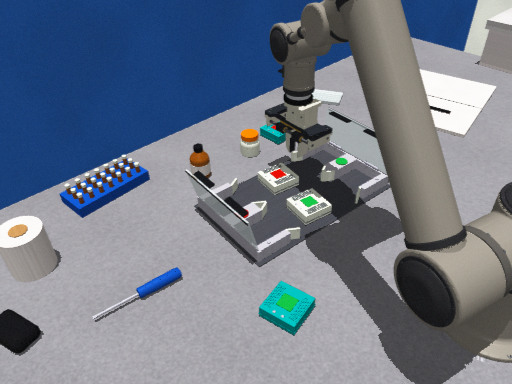

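The fingers are above the base plate on the −y side of the red cartridge, with the jaws along fixture x. Next I lower and push gently along +y.

```bash
python3 -m creep '[[[-2,-5,-30,0,0,0],[0,0,-30,0,0,0],[0,0,-4,0,0,0],[0,0,0,0,0,0]]]'
python3 -m creep '[[[0,8,0,0,0,0],[0,8,0,0,0,0],[0,8,0,0,0,0],[0,8,0,0,0,0],[0,8,0,0,0,0]]]'
```

```text
time: 2.15
tool_pos: [0.6016, -0.0744, 0.2031]
tool_rot: [3.125, 0.003, 1.493]
contact_force: [0.1, -0.5, 0.7]
opening: 0.0298
time: 2.57
tool_pos: [0.6045, -0.033, 0.2139]
tool_rot: [3.11, 0.006, 1.49]
contact_force: [0.1, 0.9, -0.1]
opening: 0.0299
```

The tool crept upward during the push (tips at about 36 mm, above the cartridge top) and the roll drifted as well. I'm raising and backing off, correcting the tilt, then looking.

```bash
python3 -m creep '[[[0,0,12,0,0,0],[-3,-20,0,0,0,0],[-3,-20,0,0,0,0],[0,0,0,0,0,0],[0,0,0,0,0,0]]]'
python3 - <<'E'
from h import *
from scipy.spatial.transform import Rotation as R
s=robot.observe();print(s['tool_pos'],s['qvel'].round(3))
t=R.from_euler('xyz',[np.pi,0,1.489]);print((t*R.from_euler('xyz',s['tool_rot']).inv()).as_rotvec(degrees=True))
im=viewer.read_camera('top');cv2.imwrite('pics/t2.png',im)
for k,(c,a,r) in meas(im).items(): print(k,a,ray('top',*c,.034)[:2].round(4),np.round(r[1],1))
E
```

```text
time: 2.98
tool_pos: [0.5989, -0.0658, 0.2301]
tool_rot: [3.105, 0.005, 1.498]
contact_force: [0.3, 1.0, 0.6]
opening: 0.0298
[ 0.59890321 -0.06579823  0.23009742] [-0.01  -0.013 -0.006 -0.009  0.001 -0.007]
[ 0.42156777  2.05015905 -0.52320645]
('red', 373, 111) 103 [ 0.7914 -0.1886] [ 9. 10.]
('red', 304, 175) 105 [0.6054 0.0105] [10. 10.]
('red', 242, 196) 84 [0.5478 0.1823] [9. 9.]
('green', 299, 226) 106 [0.4652 0.0243] [10.2 10.4]
('green', 201, 293) 143 [0.2859 0.2899] [12.  11.8]
```

```bash
python3 -m creep '[[[-2,-4,-15,0.4,2,-0.5],[0,0,-15,0,0,0],[0,0,-10,0,0,0],[0,0,0,0,0,0],[0,0,0,0,0,0]]]'
cat > st.py <<'E'
from h import *
from scipy.spatial.transform import Rotation as R
s=robot.observe();p=s['tool_pos']*1e3;d=p[:2]-[533.1,5.0]
e=np.array([[.9967,-.0816],[.0816,.9967]])@d
print('fix xy',e.round(1),'z',p[2].round(1),'F',s['contact_force'].round(1),'rotfix',(R.from_euler('xyz',[np.pi,0,1.489])*R.from_euler('xyz',s['tool_rot']).inv()).as_rotvec(degrees=True).round(2))
E
python3 st.py
```

```text
time: 3.45
tool_pos: [0.5965, -0.0666, 0.186]
tool_rot: [-3.135, -0.001, 1.491]
contact_force: [0.3, 0.5, 0.9]
opening: 0.0298
fix xy [ 69.  -66.2] z 186.0 F [0.3 0.5 0.9] rotfix [-0.09 -0.4  -0.11]
```

```bash
python3 -m creep '[[[0.4,10,1,0,0,0],[0.4,10,0,0,0,0],[0.4,10,-1,0,0,0],[0.4,10,-1,0,0.3,0],[0.4,10,-1,0,0.3,0]]]'; python3 st.py
```

```text
time: 3.87
tool_pos: [0.5992, -0.0134, 0.1852]
tool_rot: [-3.125, 0.001, 1.489]
contact_force: [0.1, -2.4, 2.5]
opening: 0.0298
fix xy [ 67.3 -12.9] z 185.2 F [ 0.1 -2.4  2.5] rotfix [-0.02 -0.94 -0.01]
```

```bash
python3 -m creep '[[[0.5,10,0,0,-0.3,0],[0.5,10,0,0,-0.3,0],[0.5,10,0,0,0,0],[0.5,10,0,0,0,0],[0.5,10,0,0,0,0]]]'; python3 st.py
python3 -m creep '[[[0.5,10,0,0,0,0],[0.5,10,0,0,0,0],[0.5,10,0,0,0,0]]]'; python3 st.py
```

```text
time: 4.28
tool_pos: [0.601, 0.0427, 0.1855]
tool_rot: [-3.134, 0.002, 1.492]
contact_force: [-0.3, -1.1, 0.8]
opening: 0.0296
fix xy [64.6 43.1] z 185.5 F [-0.3 -1.1  0.8] rotfix [ 0.09 -0.42 -0.16]
time: 4.53
tool_pos: [0.6025, 0.0761, 0.1855]
tool_rot: [-3.134, 0.002, 1.492]
contact_force: [0.1, -1.5, -0.6]
opening: 0.0299
fix xy [63.3 76.5] z 185.5 F [ 0.1 -1.5 -0.6] rotfix [ 0.09 -0.43 -0.15]
```

```bash
python3 -m creep '[[[1.2,10,0,0,-0.2,0],[1.2,10,0,0,0,0],[1.2,10,0,0,0,0]]]'; python3 st.py
python3 -m creep '[[[0.5,5,0,0,0,0],[0.5,5,0,0,0,0],[0.3,3,0,0,0,0]]]'; python3 st.py
```

```text
time: 4.78
tool_pos: [0.6061, 0.1097, 0.1854]
tool_rot: [-3.137, 0.002, 1.492]
contact_force: [-0.7, -2.1, 1.1]
opening: 0.0296
fix xy [ 64.2 110.4] z 185.4 F [-0.7 -2.1  1.1] rotfix [ 0.08 -0.25 -0.17]
time: 5.03
tool_pos: [0.6073, 0.124, 0.1855]
tool_rot: [-3.136, 0.007, 1.495]
contact_force: [-4.2, -28.4, 5.9]
opening: 0.0296
fix xy [ 64.3 124.7] z 185.5 F [ -4.2 -28.4   5.9] rotfix [ 0.36 -0.36 -0.33]
```

The reaction jumped to 28 N at tool y = 125, about where home is expected. I'm backing off, lifting, and crossing to the +y side of the green cartridge.

```bash
python3 -m creep '[[[-1,-8,0,0,0,0],[-1,-8,0,0,0,0],[0,0,25,0.3,-0.3,-0.3],[0,0,30,0,0,0],[0,0,25,0,0,0]]]'
python3 -m creep '[[[-30,-4,0,0,0,0],[-30,-4,0,0,0,0],[-30,-4,0,0,0,0],[-30,-4,0,0,0,0],[0,0,0,0,0,0]]]'; python3 st.py
python3 - <<'E'
from h import *
im=viewer.read_camera('top');cv2.imwrite('pics/t3.png',im)
for k,(c,a,r) in meas(im).items():
    w=ray('top',*c,.034)[:2]*1e3;print(k,a,(np.array([[.9967,-.0816],[.0816,.9967]])@(w-[533.1,5])).round(1))
E
```

```text
time: 5.45
tool_pos: [0.6032, 0.1062, 0.2609]
tool_rot: [-3.128, 0.002, 1.488]
contact_force: [0.7, -0.9, 0.1]
opening: 0.0294
time: 5.87
tool_pos: [0.4809, 0.0886, 0.2677]
tool_rot: [3.14, -0.004, 1.484]
contact_force: [-0.4, 0.2, -0.5]
opening: 0.0298
fix xy [-58.8  79.1] z 267.7 F [-0.4  0.2 -0.5] rotfix [-0.2   0.11  0.29]
('red', 373, 111) 103 [ 273.3 -171.9]
('red', 244, 172) 106 [ 67.9 177.5]
('red', 242, 195) 87 [  0.5 177.8]
('green', 371, 206) 93 [   0.6 -179.3]
('green', 201, 293) 141 [-269.6  263.9]
```

Red is home at (67.9, 177.5) in the fixture frame, against a nominal (65±3, 178). Green is next.

```bash
python3 -m creep '[[[-10,1,-20,-0.2,0,0.3],[0,0,-25,0,0,0],[0,0,-20,0,0,0],[0,0,-10,0,0,0],[0,0,0,0,0,0]]]'; python3 st.py
```

```text
time: 6.33
tool_pos: [0.4781, 0.0893, 0.1938]
tool_rot: [3.12, -0.004, 1.486]
contact_force: [-0.9, 0.7, 1.4]
opening: 0.0299
fix xy [-61.7  79.5] z 193.8 F [-0.9  0.7  1.4] rotfix [-0.14  1.23  0.19]
```

```bash
python3 -m creep '[[[-6,0,-6,0,1.2,0.2],[0,0,-2,0,0,0],[0,0,0,0,0,0]]]'; python3 st.py
python3 -m creep '[[[-0.8,-10,0,0,0,0],[-0.8,-10,0,0,0,0],[-0.8,-10,-0.5,0,0,0],[-0.8,-10,-0.5,0,0,0]]]'; python3 st.py
```

```text
time: 6.58
tool_pos: [0.4738, 0.0892, 0.1856]
tool_rot: [3.141, -0.003, 1.489]
contact_force: [-0.3, -0.4, -1.0]
opening: 0.0299
fix xy [-66.  79.] z 185.6 F [-0.3 -0.4 -1. ] rotfix [-0.18  0.04  0.02]
time: 6.92
tool_pos: [0.4713, 0.0474, 0.1864]
tool_rot: [3.137, -0.004, 1.491]
contact_force: [0.1, 1.5, 0.6]
opening: 0.0297
fix xy [-65.   37.2] z 186.4 F [0.1 1.5 0.6] rotfix [-0.21  0.3  -0.14]
```

```bash
python3 -m creep '[[[-1,-10,0,0,0.2,0],[-1,-10,0,0,0,0],[-1,-10,-0.5,0,0,0],[-1,-10,-0.5,0,0,0],[-1,-10,0,0,0,0]]]'; python3 st.py
python3 -m creep '[[[-1,-10,0,0,0.2,0],[-1,-10,0,0,0,0],[-1,-10,-0.5,0,0,0],[-1,-10,0,0,0,0],[-1,-10,0,0,0,0]]]'; python3 st.py
```

```text
time: 7.33
tool_pos: [0.4658, -0.0095, 0.1862]
tool_rot: [3.138, -0.004, 1.489]
contact_force: [-0.0, 1.0, -0.0]
opening: 0.0298
fix xy [-65.9 -19.9] z 186.2 F [-0.  1. -0.] rotfix [-0.2   0.2   0.01]
time: 7.75
tool_pos: [0.4599, -0.0653, 0.1856]
tool_rot: [-3.141, -0.004, 1.488]
contact_force: [-0.3, 1.7, 1.9]
opening: 0.0298
fix xy [-67.2 -76. ] z 185.6 F [-0.3  1.7  1.9] rotfix [-0.21 -0.04  0.04]
```

```bash
python3 -m creep '[[[-0.3,-10,0,0,0,0],[-0.3,-10,0,0,0,0],[-0.3,-9,0,0,0,0]]]'; python3 st.py
python3 -m creep '[[[-0.4,-5,0,0,0,0],[-0.4,-5,0,0,0,0],[-0.3,-3,0,0,0,0]]]'; python3 st.py
```

```text
time: 8.0
tool_pos: [0.4586, -0.0975, 0.1856]
tool_rot: [-3.14, -0.004, 1.488]
contact_force: [0.0, 2.2, 0.8]
opening: 0.0299
fix xy [ -65.9 -108.3] z 185.6 F [0.  2.2 0.8] rotfix [-0.22 -0.07  0.05]
time: 8.25
tool_pos: [0.4574, -0.1135, 0.1855]
tool_rot: [-3.14, -0.004, 1.487]
contact_force: [-0.7, 1.2, 1.4]
opening: 0.0298
fix xy [ -65.8 -124.2] z 185.5 F [-0.7  1.2  1.4] rotfix [-0.21 -0.06  0.14]
```

```bash
python3 -m creep '[[[-0.3,-4,0,0,0,0],[-0.3,-4,0,0,0,0]]]'; python3 st.py
```

```text
time: 8.42
tool_pos: [0.4568, -0.1183, 0.1856]
tool_rot: [-3.139, -0.012, 1.484]
contact_force: [15.0, 49.5, 8.2]
opening: 0.0297
fix xy [ -66.  -129.1] z 185.6 F [15.  49.5  8.2] rotfix [-0.68 -0.1   0.26]
```

Home with a firm stop at y = −129. Now I back off, lift high, and cross to the outside of the left cover, viewing the result on the way.

```bash
python3 -m creep '[[[1,8,0,0,0,0],[1,8,0,0,0,0],[0,0,30,0,0,0],[0,0,35,0,0,0],[0,0,35,0,0,0]]]'
python3 -m creep '[[[0,0,35,0,0,0],[0,0,35,0,0,0],[8,36,10,0,0,0],[8,36,0,0,0,0],[8,36,0,0,0,0]]]'
python3 -m creep '[[[9,36,0,0,0,0],[9,36,0,0,0,0],[9,36,0,0,0,0],[9,36,0,0,0,0],[9,36,0,0,0,0]]]'
python3 -m creep '[[[9,36,0,0,0,0],[9,36,0,0,0,0],[9,36,0,0,0,0],[9,36,0,0,0,0],[0,0,0,0,0,0]]]'; python3 st.py
python3 - <<'E'
from h import *
im=viewer.read_camera('top');s=viewer.read_camera('side')
for k,(c,a,r) in meas(im).items():
    w=ray('top',*c,.034)[:2]*1e3;print(k,a,(np.array([[.9967,-.0816],[.0816,.9967]])@(w-[533.1,5])).round(1))
cv2.imwrite('pics/t4.png',np.vstack([cv2.resize(im[120:290,150:430],(560,340)),cv2.resize(s[130:260,160:400],(480,260)).copy() if 0 else cv2.copyMakeBorder(cv2.resize(s[130:260,160:400],(480,260)),0,0,0,80,0)]))
E
```

```text
time: 8.83
tool_pos: [0.4566, -0.0986, 0.2816]
tool_rot: [-3.122, -0.017, 1.488]
contact_force: [1.5, -0.7, -0.6]
opening: 0.0298
time: 9.25
tool_pos: [0.481, 0.0069, 0.374]
tool_rot: [-3.137, -0.009, 1.479]
contact_force: [0.8, -0.5, 0.3]
opening: 0.0302
time: 9.67
tool_pos: [0.5259, 0.1955, 0.3758]
tool_rot: [3.14, -0.005, 1.478]
contact_force: [1.2, -0.8, 0.0]
opening: 0.0298
time: 10.08
tool_pos: [0.5614, 0.3536, 0.3736]
tool_rot: [3.139, -0.003, 1.484]
contact_force: [-0.7, -0.7, 0.4]
opening: 0.0301
fix xy [-3.000e-01  3.497e+02] z 373.6 F [-0.7 -0.7  0.4] rotfix [-0.17  0.16  0.28]
('red', 373, 111) 103 [ 273.3 -171.9]
('red', 244, 172) 106 [ 67.9 177.5]
('red', 242, 195) 84 [  0.4 178. ]
('green', 371, 206) 93 [   0.6 -179.3]
('green', 370, 231) 111 [ -66.4 -178.8]
('green', 202, 292) 105 [-267.9  260.3]
```

View pics/t4.png

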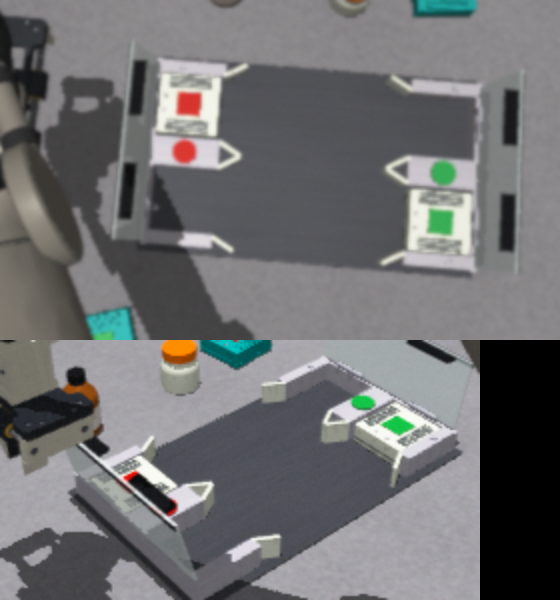

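Both cartridges are home: green reads (−66.4, −178.8) and red (67.9, 177.5). Both covers are open and the tool is outside the left one. I'm lowering the tips to about 110 mm and pushing inward.

```bash
python3 -m creep '[[[-2,-20,-30,0,0,0.2],[-2,-20,-30,0,0,0],[0,0,-25,0,0,0],[0,0,0,0,0,0]]]'; python3 st.py
python3 -m creep '[[[-1.3,-15,0,0,0,0],[-1.3,-15,0,0,0,0],[-1,-12,0,0,0,0],[-1,-12,0,0,0,0]]]'; python3 st.py
```

```text
time: 10.52
tool_pos: [0.5558, 0.3045, 0.2885]
tool_rot: [3.135, 0.001, 1.486]
contact_force: [-0.2, -1.2, -0.2]
opening: 0.03
fix xy [ -1.8 300.4] z 288.5 F [-0.2 -1.2 -0.2] rotfix [0.06 0.38 0.19]
time: 10.85
tool_pos: [0.551, 0.2467, 0.2917]
tool_rot: [3.134, 0.0, 1.484]
contact_force: [-0.7, 2.7, 1.0]
opening: 0.0297
fix xy [ -1.9 242.4] z 291.7 F [-0.7  2.7  1. ] rotfix [0.06 0.45 0.28]
```

```bash
python3 -m creep '[[[-0.9,-11,-1,0,0.3,0.2],[-0.9,-11,0,0,0,0],[-0.9,-11,0,0,0,0],[-0.9,-10,0,0,0,0]]]'; python3 st.py
```

```text
time: 11.18
tool_pos: [0.5475, 0.1994, 0.294]
tool_rot: [3.134, -0.002, 1.487]
contact_force: [-0.7, 2.4, -0.1]
opening: 0.0297
fix xy [ -1.5 195. ] z 294.0 F [-0.7  2.4 -0.1] rotfix [-0.1   0.44  0.13]
```

```bash
python3 -m creep '[[[-0.9,-11,-7,0,0.4,0.1],[-0.9,-11,-8,0,0,0],[-0.6,-7,-10,0,0,0],[-0.6,-7,-10,0,0,0]]]'; python3 st.py
```

```text
time: 11.52
tool_pos: [0.5446, 0.1584, 0.2593]
tool_rot: [3.137, -0.002, 1.488]
contact_force: [0.2, 0.8, 0.8]
opening: 0.0299
fix xy [ -1.  153.9] z 259.3 F [0.2 0.8 0.8] rotfix [-0.1   0.29  0.04]
```

```bash
python3 -m creep '[[[-0.1,-2,-10,0,0.2,0],[0,-1,-10,0,0,0],[0,0,-8,0,0,0]]]'; python3 st.py
python3 -m creep '[[[0,0,-5,0,0,0],[0,0,-4,0,0,0]]]'; python3 st.py
```

```text
time: 11.77
tool_pos: [0.5441, 0.1517, 0.2277]
tool_rot: [-3.141, 0.001, 1.486]
contact_force: [-0.1, 0.1, -0.4]
opening: 0.0296
fix xy [ -1.  147.2] z 227.7 F [-0.1  0.1 -0.4] rotfix [ 0.04 -0.06  0.15]
time: 11.93
tool_pos: [0.5442, 0.1516, 0.2212]
tool_rot: [-3.14, 0.001, 1.487]
contact_force: [-23.4, -4.4, 80.1]
opening: 0.0298
fix xy [ -0.9 147.1] z 221.2 F [-23.4  -4.4  80.1] rotfix [ 0.07 -0.07  0.13]
```

A hard stop at tip height 43 mm matches the shut panel's top at 44 mm, though the press force of 80 N was higher than I intended. I'm lifting straight off and clearing the view.

```bash
python3 -m creep '[[[0,0,10,0,0,0],[0,0,30,0,0,0],[0,0,35,0,0,0],[0,0,35,0,0,0],[-10,-30,30,0,0,0]]]'
python3 -m creep '[[[-10,-38,0,0,0,0],[-10,-38,0,0,0,0],[-10,-38,0,0,0,0],[-10,-38,0,0,0,0],[-10,-38,0,0,0,0]]]'
python3 -m creep '[[[-10,-38,0,0,0,0],[-10,-38,0,0,0,0],[-10,-38,0,0,0,0],[-10,-30,0,0,0,0],[0,0,0,0,0,0]]]'
python3 - <<'E'
from h import *
im=viewer.read_camera('top');s=viewer.read_camera('side')
for k,(c,a,r) in meas(im).items():
    w=ray('top',*c,.034)[:2]*1e3;print(k,a,(np.array([[.9967,-.0816],[.0816,.9967]])@(w-[533.1,5])).round(1))
a=cv2.resize(im[120:290,150:430],(560,340));b=cv2.resize(s[130:260,160:400],(480,260))
def F(x,y,z): return [.5331+x*.9967+y*.0816,.005-x*.0816+y*.9967,z]
for x in(-.125,.125):  # expected shut free-edge corners, top face
    u,v=proj('side',F(x,.125,.044));cv2.drawMarker(b,(int((u-160)*2),int((v-130)*2)),(0,255,255),1,10)
    u,v=proj('top',F(x,.125,.044));cv2.drawMarker(a,(int((u-150)*2),int((v-120)*2)),(0,255,255),1,10)
cv2.imwrite('pics/t5.png',np.vstack([a,cv2.copyMakeBorder(b,0,0,0,80,0)]))
E
```

```text
time: 12.35
tool_pos: [0.5326, 0.1268, 0.3588]
tool_rot: [-3.128, 0.003, 1.493]
contact_force: [0.3, -0.2, 0.9]
opening: 0.0298
time: 12.77
tool_pos: [0.4814, -0.0642, 0.3655]
tool_rot: [3.139, 0.001, 1.507]
contact_force: [0.5, -0.8, -0.0]
opening: 0.0295
time: 13.18
tool_pos: [0.4374, -0.2185, 0.3639]
tool_rot: [3.14, 0.003, 1.506]
contact_force: [0.7, -0.9, -0.6]
opening: 0.03
('red', 373, 111) 103 [ 273.3 -171.9]
('green', 371, 206) 93 [   0.6 -179.3]
('green', 370, 231) 112 [ -66.4 -178.9]
('green', 201, 293) 141 [-269.5  264. ]
```

View pics/t5.png

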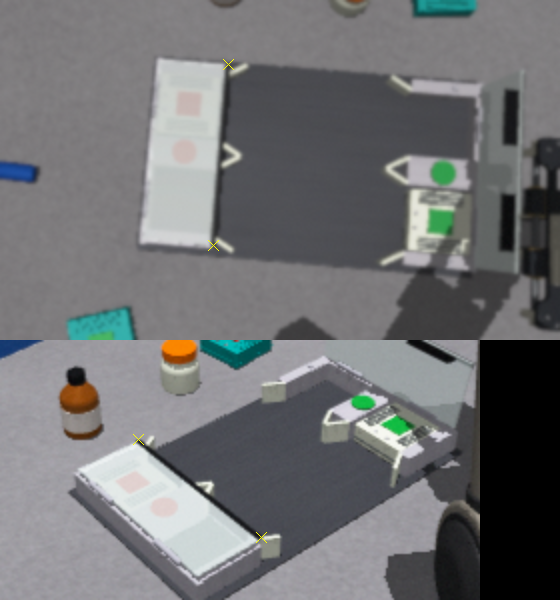

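The left cover's free edge falls on the predicted shut corners in both views. The red tag, seen through the cover at (244,172), hasn't moved, and the right cover is still open. The arm is clear (tips at about 186 mm, cover top about 136 mm), so I'm handing in.

```bash
python3 -c "
from cell import robot
print(robot.hand_in(), robot.observe()['contact_force'])"
```

```text
the job is handed in; nothing more can be done
the job is handed in; nothing more can be done
```

The job is handed in, after about 13 s of robot time. Both cartridges are in their matching nests, the left (red) cover is shut and the right (green) cover is open. No verdict came back, so this rests on my own last checks.

| Item | Last check (fixture frame, mm) | Expected |
|---|---|---|
| Red cartridge, left far nest | (67.9, 177.5), measured before the cover was shut; its tag shows at the same place through the cover | (65, about 178) |
| Green cartridge, right near nest | (−66.4, −178.9) | (−65, about −178) |
| Left cover | free edge on the predicted shut corners in both views | below 0.08 rad |
| Right cover | visibly still open, angle not measured | above 1.3 rad |

The bottle, jar and screwdriver look untouched in the last pictures, but I did not measure their positions. The arm ended clear, with no contact force beyond sensor noise.

These did not go as planned:
- **First red push:** the tool crept upward and its tips may have slid over the cartridge. The cartridge moved only about 13 mm and stayed flat. I backed off, corrected the tilt and pushed again lower.
- **Forces:** the final green push read 49 N along the push (about 52 N in all), and pressing the cover down peaked at about 83 N. Both were more than I intended, but came through the fingertips and stayed under the 120 N wrist limit.
- **Cartridge size:** the white outlines measured about 81 mm rather than 84 mm, probably from edge blur in the mask.

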